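# Find and mark the laundry-cart caster with the worn bearing

## Task

One of the three upside-down laundry-cart casters has a worn wheel bearing. Feel for it by rocking the wheels side to side by the top of the rim, each first to the robot's left and then to its right until it stops, gently (about 10 N; squeezing or pushing a caster with more than 25 N damages its bearing). Leave the loose wheel leaning to the right; then slip the red marking sleeve fully down onto the marker post of the caster whose wheel has play, let go of it, and leave everything else on the bench, the green sleeve included, where it is.

Things in the scene. Friction and masses are not known exactly. Their poses are not given: they have to be found in the camera images.
- caster_1: Caster bolted upside down; all look alike, places are shuffled. Origin: on the bench under the axle; x along the base plate (220 x 85 x 10 mm, x -88 to +132 mm), away from the robot, turned up to 0.25 rad; y along the axle, to the robot's left. Blue-hubbed black wheel 150 mm diameter, faces at y +-16 mm, axle 113 mm up, brake locked: no spin. Fork legs, y +-28 to 33 mm, reach 128 mm up.
- rim_1 (a point): Top of caster_1's wheel, mid-width, 188 mm up; starts upright, moves with the wheel, which can lean in y about its axle, 75 mm below. Sound: no play, only the mount's spring, 18 Nm/rad (10 N pushed 50 mm above the axle yields 1.4 mm there). Worn: swings at under 1.5 N by 0.13 rad either way (rim top 10 mm), then a stop with the same spring behind; stays where left.
- post_1 (a point): On the marker post of caster_1, 108 mm beyond the axle along the caster's x: centre of the shoulder, 125 mm above the bench, on which the sleeve is to sit. Below: grey column of 26 mm diameter; above: upright steel pin of 12 mm diameter, 56 mm high, its last 8 mm tapered.
- caster_2: Caster bolted upside down; all look alike, places are shuffled. Origin: on the bench under the axle; x along the base plate (220 x 85 x 10 mm, x -88 to +132 mm), away from the robot, turned up to 0.25 rad; y along the axle, to the robot's left. Blue-hubbed black wheel 150 mm diameter, faces at y +-16 mm, axle 113 mm up, brake locked: no spin. Fork legs, y +-28 to 33 mm, reach 128 mm up.
- rim_2 (a point): Top of caster_2's wheel, mid-width, 188 mm up; starts upright, moves with the wheel, which can lean in y about its axle, 75 mm below. Sound: no play, only the mount's spring, 18 Nm/rad (10 N pushed 50 mm above the axle yields 1.4 mm there). Worn: swings at under 1.5 N by 0.13 rad either way (rim top 10 mm), then a stop with the same spring behind; stays where left.
- post_2 (a point): On the marker post of caster_2, 108 mm beyond the axle along the caster's x: centre of the shoulder, 125 mm above the bench, on which the sleeve is to sit. Below: grey column of 26 mm diameter; above: upright steel pin of 12 mm diameter, 56 mm high, its last 8 mm tapered.
- caster_3: Caster bolted upside down; all look alike, places are shuffled. Origin: on the bench under the axle; x along the base plate (220 x 85 x 10 mm, x -88 to +132 mm), away from the robot, turned up to 0.25 rad; y along the axle, to the robot's left. Blue-hubbed black wheel 150 mm diameter, faces at y +-16 mm, axle 113 mm up, brake locked: no spin. Fork legs, y +-28 to 33 mm, reach 128 mm up.
- rim_3 (a point): Top of caster_3's wheel, mid-width, 188 mm up; starts upright, moves with the wheel, which can lean in y about its axle, 75 mm below. Sound: no play, only the mount's spring, 18 Nm/rad (10 N pushed 50 mm above the axle yields 1.4 mm there). Worn: swings at under 1.5 N by 0.13 rad either way (rim top 10 mm), then a stop with the same spring behind; stays where left.
- post_3 (a point): On the marker post of caster_3, 108 mm beyond the axle along the caster's x: centre of the shoulder, 125 mm above the bench, on which the sleeve is to sit. Below: grey column of 26 mm diameter; above: upright steel pin of 12 mm diameter, 56 mm high, its last 8 mm tapered.
- red_sleeve: Red marking sleeve, an upright tube 34 mm outer diameter, 17 mm bore, 45 mm high, 35 to 70 g, standing on the bench. Origin: centre of its lower end; z along the bore.
- green_sleeve: Green sleeve of the same size, not to be used; the red and green sleeves swap places at random. Origin: centre of its lower end.
- wrench: Steel wrench lying flat on the left. Leave alone. Origin: near its middle.
- coin_cup: Yellow plastic cup, 80 mm wide, 70 mm high. Leave alone. Origin: middle of its underside.
- detergent: Blue bottle, 80 mm diameter, 170 mm high. Leave alone. Origin: middle of its underside.
- grease_jar: White jar, 70 mm diameter, 70 mm high. Leave alone. Origin: middle of its underside.
- spare_wheel: Spare caster wheel lying flat, 150 mm diameter, 32 mm thick. Leave alone. Origin: middle of its underside.
- screwdriver: Screwdriver lying at the left of the bench. Leave alone. Origin: near its middle.

How it is judged:
On the way, in this order (a step that is already met when the one before it is completed fails the run):
1. A wheel has been leaned to the robot's left to the end of its play (rim top 9 mm over, which only the worn one can reach within the force limit) ((y of rim_1 in the frame of caster_1 above 0.009 m or y of rim_2 in the frame of caster_2 above 0.009 m or y of rim_3 in the frame of caster_3 above 0.009 m)), for 0.05 s.
2. That wheel has then been leaned to the robot's right to the end of its play (rim top 9 mm over) ((y of rim_1 in the frame of caster_1 below -0.009 m or y of rim_2 in the frame of caster_2 below -0.009 m or y of rim_3 in the frame of caster_3 below -0.009 m)), for 0.05 s.
At the end, for the whole second after the job is handed in: The red sleeve sits released and at rest on the worn caster's post: within 6 mm of the pin's axis, lower end within 4 mm of the shoulder, upright within 0.1 rad; that caster's wheel still leans to the robot's right, rim top at least 4 mm over (((horizontal distance between red_sleeve and post_1 below 0.006 m and z of red_sleeve in the frame of post_1 between -0.004 and 0.004 m and y of rim_1 in the frame of caster_1 below -0.004 m) or (horizontal distance between red_sleeve and post_2 below 0.006 m and z of red_sleeve in the frame of post_2 between -0.004 and 0.004 m and y of rim_2 in the frame of caster_2 below -0.004 m) or (horizontal distance between red_sleeve and post_3 below 0.006 m and z of red_sleeve in the frame of post_3 between -0.004 and 0.004 m and y of rim_3 in the frame of caster_3 below -0.004 m)) and angle between red_sleeve's own z axis and vertical below 0.1 rad and linear speed of red_sleeve below 0.02 m/s and contact force between the fingers and red_sleeve below 0.5 N); the robot touches nothing.
It fails at once if Caster 1 is squeezed or pushed by the robot with more than 25 N (contact force between any of the fingers, the arm and caster_1 above 25 N).
It fails at once if Caster 2 is squeezed or pushed by the robot with more than 25 N (contact force between any of the fingers, the arm and caster_2 above 25 N).
It fails at once if Caster 3 is squeezed or pushed by the robot with more than 25 N (contact force between any of the fingers, the arm and caster_3 above 25 N).
It fails at once if The green sleeve or another bystander is moved by more than 20 mm (distance of any of green_sleeve, wrench, coin_cup, detergent, grease_jar, spare_wheel, screwdriver from where it was at the start of the episode above 0.02 m).
It also fails if it takes over 70 s, if anything falls off the work surface, if the arm or the gripper's body presses on something with over 40 N, if the wrist force passes 120 N, or if a joint passes its speed limit or range.

## Robot

A 7-joint arm with a two-finger parallel gripper is mounted at the origin on the work surface. World frame = base frame: x ahead of the robot, y to its left, z up, the work surface at z = 0. Lengths are in m, angles in rad, forces in N, time in s.
With the tool pointing down it reaches from about 0.4 to 0.75 m from the base axis. Payload 19.5 kg.
Tool frame: the origin (TCP) lies on the mounting face of the last link; the fingertips stand 173 mm ahead of it and the grasp point (between the pads) lies 155 mm ahead of it; z points along the fingers, y is the direction in which the jaws open and shut (so a half turn about z gives the same grasp; the last joint's range is limited). The gripper opens to 85 mm and grips with 20 to 120 N. Pads are 22 mm wide; open, the fingers measure 114 mm over their backs; the gripper's body (76 mm by 85 mm) begins 54 mm behind the grasp point. The pads swing forward as they close: fully open they stand 13 mm farther back than shut.
Start: joints at [-1.214, 0.707, -0.028, 1.485, 0.022, 0.951, -0.075], TCP at [0.223, 0.53, 0.405] pointing down, gripper open.
Joint ranges: [-2.71, 2.71], [-0.32, 2.16], [-1.57, 1.52], [0, 2.45], [-1.46, 4.6], [0, 2.02], [-2.83, 2.83]. Speed limits (rad/s): [1.89, 1.89, 2.57, 2.57, 3.01, 3.01, 3.01].

## Interface

Orientations are given as a unit quaternion [w, x, y, z].
In Python, from workcell import robot, imaging, workorder gives the robot as it stands.
- The arm moves only by the shell command python3 -m pendant 'ROWS' [OPENING]. ROWS is JSON, a list that holds one entry, the list of rows, each a list of 6 numbers: the shift along the tool's x, y, z in mm, then the turn, a rotation vector about the tool's x, y, z in degrees. A call has exactly 8 rows; each row is the pose to reach, as a shift and turn from the pose commanded when the call began, along the tool's axes at that moment; what a row does not reach only later rows make up. A row lasts 1/10 s, in which the tool goes at most 50 mm and 8.59 degrees, less where a joint would pass 70% of its speed; a pose out of reach is approached as far as the arm can. A call with a gripper value outside its range is refused whole. OPENING is the closure, from 0 (fully open) to 1 (shut), set as the call begins (- or left out, the last holds). The fingers move at their own pace and stop on an object; the grip force is fixed at half the most. Time passes only in rows, so rows that repeat a pose let the fingers close, or fill a call up. It gives the time, the measured TCP pose, the force and the opening at its end, in the units of the state.
- robot.get_obs(): the state, without advancing time (a new reading comes with each control period).
- imaging.read_camera(name): name is "scene" or "top" or "wrist"; returns a dict with "color" (480x640x3 uint8, red, green, blue), "z_map" (480x640 float32, m along the optical axis (not along the pixel's ray), 0 where there is no reading), "fovy" (degrees; the focal length in pixels is half the picture's height over the tangent of half this angle, whatever the lens; pixels are square), "cx", "cy" (the principal point, pixels), "R" (3x3) and "t" (3): a world point X has camera coordinates R X + t; the wrist camera has in their place "T_tool_cam" (4x4, takes a point from camera to tool coordinates, whose origin is the TCP and whose axes are the flange's). Camera axes: x right, y down, z forward; pixel columns grow to the right and rows downward; lengths in m; the calibration is good to about 2 mm. A picture is of the moment at which its call begins: read the wrist's pose just before it.
- workorder.finish_job(): hands the job in, once; it reports no verdict.
The state is a dict: "clock": time; "joint_pos": joint angles; "joint_vel": joint speeds; "tau": joint torques, N m; "tool_pos": TCP position; "ee_rot": TCP orientation; "contact_force": force on the tool from outside, world axes, zero at the start; "wrist_torque": the same for the moment, N m; "opening": finger opening in m.
Only numpy, scipy, OpenCV 4.12 (cv2) and the standard library are available. Lean on these libraries where they do the work, as an engineer would, in place of code of your own. Each camera call takes 0.05 s, during which the arm holds its last target. There are 200 camera calls.

## Working session

There is one attempt and no reset: what is moved stays moved. The work goes in short steps, Python scripts to look and compute and a shell command to move; the robot and the scene stay as the last step left them, time stands still between calls to the robot, and variables do not carry over. Pictures are saved under pics/ and viewed, about 8 in all and at most 12, crops included, and the job is handed in when it is done.

```bash
ls; mkdir -p pics; cat > h.py <<'E'
import numpy as np,cv2
from workcell import robot,imaging,workorder
from scipy.spatial.transform import Rotation as Ro
def cam(n):
    o=robot.get_obs(); d=imaging.read_camera(n)
    d['f']=240/np.tan(np.radians(d['fovy'])/2)
    if 'R' not in d:
        q=o['ee_rot']; T=np.eye(4); T[:3,:3]=Ro.from_quat([q[1],q[2],q[3],q[0]]).as_matrix(); T[:3,3]=o['tool_pos']
        W=T@np.array(d['T_tool_cam']); d['R']=W[:3,:3].T; d['t']=-W[:3,:3].T@W[:3,3]
    return d
def cloud(d):
    v,u=np.mgrid[0:480,0:640]; z=d['z_map']
    P=np.stack([(u-d['cx'])/d['f']*z,(v-d['cy'])/d['f']*z,z],-1)
    return (P-np.array(d['t']))@np.array(d['R'])   # R^T(P-t)
def plane(d,u,v,h):
    r=np.array(d['R']).T@np.array([(u-d['cx'])/d['f'],(v-d['cy'])/d['f'],1]); c=-np.array(d['R']).T@np.array(d['t'])
    return c+r*(h-c[2])/r[2]
def save(n,im): cv2.imwrite('pics/'+n+'.png',im[:,:,::-1])
E
python3 - <<'E'
from h import *
o=robot.get_obs(); print(o)
for n in('scene','top'):
    d=cam(n); save(n,d['color']); print(n,d['fovy'],d['cx'],d['cy'],-np.array(d['R']).T@d['t'],np.round(d['R'],3).tolist())
d=cam('wrist');print(d['T_tool_cam'],d['fovy'])
E
```

```text
pics
{'clock': 0.0, 'joint_pos': array([-1.21371077,  0.70709115, -0.02763625,  1.48498094,  0.0219926 ,
        0.95090201, -0.07549138]), 'joint_vel': array([-7.82473126e-04, -1.18866273e-04,  8.26207724e-04, -5.24878152e-05,
       -6.89544748e-04,  2.00597312e-04, -1.02083503e-03]), 'tau': array([ 4.97242927e-04, -8.83228612e+01,  1.23492703e+00, -2.36169738e+01,
        1.69913576e-02,  6.62354098e-03, -2.75016924e-05]), 'tool_pos': array([0.22323266, 0.52982209, 0.40423824]), 'ee_rot': array([-9.90775008e-05,  1.98064958e-01,  9.80188748e-01, -5.30586978e-04]), 'contact_force': array([-0.78873232,  0.72857448,  0.2926916 ]), 'wrist_torque': array([-0.02385669, -0.0235185 , -0.01823764]), 'opening': 0.08545087885017232}
scene 52.86546103224906 320.058315424736 242.2632111360768 [ 1.62333897 -0.07001457  1.06200466] [[0.131, 0.991, -0.003], [0.668, -0.09, -0.738], [-0.732, 0.094, -0.674]]
top 54.00853218780014 312.8062808116838 239.7688550526819 [0.41853054 0.04030739 1.23784287] [[0.03, -0.999, -0.014], [-0.984, -0.027, -0.175], [0.174, 0.019, -0.985]]
[[ 1.83400282e-03 -9.49098639e-01 -3.14973666e-01  8.05417435e-02]
 [ 9.99998218e-01  1.88200844e-03  1.51720300e-04 -3.55468749e-04]
 [ 4.48785570e-04 -3.14973383e-01  9.49100399e-01  3.01834817e-02]
 [ 0.00000000e+00  0.00000000e+00  0.00000000e+00  1.00000000e+00]] 71.57735295399964
```

View pics/top.png

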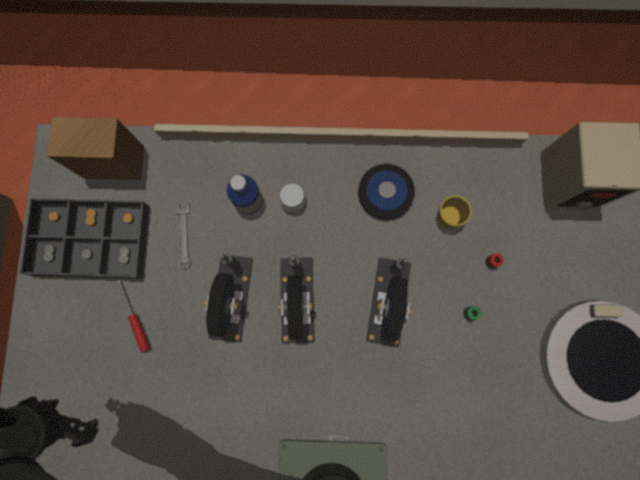

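View pics/scene.png

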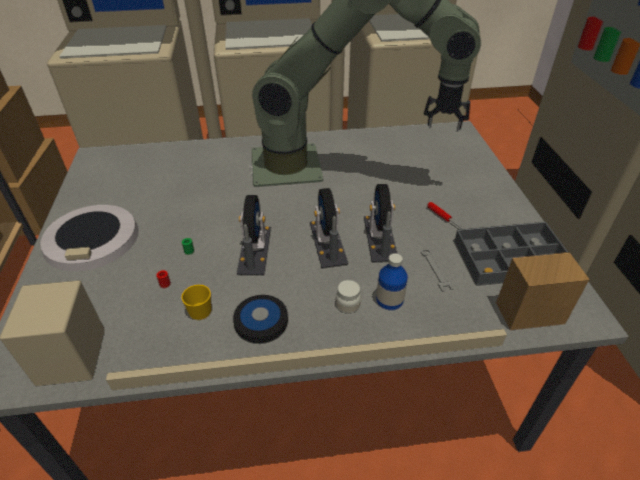

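The top view shows the wheels at about (222,303), (295,303) and (396,303), each with its post at the far side. The red sleeve is at (496,261) and the green one at (473,313). I'll measure these next.

```bash
python3 - <<'E'
from h import *
for n in('top','scene'):
    d=cam(n); P=cloud(d); z=P[...,2]
    m=((z>.135)&(z<.2)&(d['z_map']>0)&(P[...,0]>.3)&(P[...,0]<.8)&(abs(P[...,1])<.4)).astype(np.uint8)
    k,l,s,c=cv2.connectedComponentsWithStats(m)
    for i in range(1,k):
        if s[i,4]<12: continue
        Q=P[l==i]; ev,V=np.linalg.eigh(np.cov(Q[:,:2].T)); 
        t=Q[Q[:,2]>.18]
        print(n,s[i],Q.mean(0).round(4),Q.min(0).round(3),Q.max(0).round(3),'yaw',np.arctan(V[1,1]/V[0,1]).round(3),'sd',np.sqrt(ev).round(4),'top',len(t),t.mean(0).round(4) if len(t) else '')
    h=cv2.cvtColor(d['color'],cv2.COLOR_RGB2HSV)
    for nm,lo,hi in(('red',0,6),('green',55,75)):
        mm=((h[...,0]>=lo)&(h[...,0]<=hi)&(h[...,1]>170)&(h[...,2]>60)&(z>.03)&(z<.06)&(P[...,1]<0)).astype(np.uint8)
        k,l,s,c=cv2.connectedComponentsWithStats(mm)
        for i in range(1,k):
            if s[i,4]>8:
                Q=P[l==i]; T=Q[Q[:,2]>.041]; print(n,nm,s[i],Q.max(0).round(4),T.mean(0).round(4),((T.min(0)+T.max(0))/2).round(4))
E
```

```text
top [230 175  19  20 270] [0.7377 0.2411 0.1617] [0.72  0.223 0.135] [0.758 0.263 0.175] yaw -1.386 sd [0.0097 0.0102] top 0 
top [220 254   8   7  40] [0.5625 0.2647 0.1662] [0.558 0.261 0.138] [0.569 0.27  0.183] yaw -0.457 sd [0.0024 0.0033] top 7 [0.5639 0.2675 0.1819]
top [290 256   6   7  32] [0.5621 0.105  0.1691] [0.558 0.1   0.136] [0.568 0.111 0.183] yaw 1.321 sd [0.0029 0.0032] top 4 [0.5645 0.1055 0.1824]
top [399 258   8   7  38] [ 0.5641 -0.1468  0.1669] [ 0.56  -0.153  0.137] [ 0.571 -0.143  0.185] yaw 0.53 sd [0.0026 0.0032] top 7 [ 0.5657 -0.1492  0.1824]
top [ 206  273   24   63 1083] [0.4549 0.2723 0.1707] [0.385 0.254 0.135] [0.528 0.305 0.191] yaw -0.085 sd [0.0103 0.0384] top 426 [0.4566 0.2751 0.1853]
top [286 276  17  62 935] [0.4547 0.0985 0.1737] [0.386 0.081 0.135] [0.526 0.118 0.193] yaw 0.054 sd [0.0098 0.0389] top 421 [0.4565 0.0995 0.1854]
top [ 384  277   24   63 1027] [ 0.457  -0.1302  0.1719] [ 0.388 -0.158  0.135] [ 0.531 -0.108  0.193] yaw -0.143 sd [0.0101 0.0384] top 424 [ 0.4586 -0.1328  0.1852]
top red [491 255  12  11  58] [ 0.6035 -0.3913  0.
[... 173 characters left out ...]
0403] top 132 [0.4654 0.2771 0.1844]
scene [319 188  18  42 463] [0.4917 0.1009 0.1668] [0.405 0.083 0.135] [0.573 0.122 0.19 ] yaw 0.115 sd [0.0095 0.0397] top 126 [0.4628 0.102  0.1845]
scene [243 195  17  43 486] [ 0.4943 -0.1325  0.1667] [ 0.402 -0.156  0.135] [ 0.576 -0.105  0.19 ] yaw -0.206 sd [0.0096 0.0396] top 136 [ 0.4656 -0.1304  0.1841]
scene [388 254  15  19 231] [0.7487 0.2433 0.158 ] [0.724 0.227 0.135] [0.763 0.265 0.174] yaw 1.246 sd [0.0094 0.01  ] top 0 
scene red [157 270  11  12  96] [ 0.6122 -0.3877  0.0473] [ 0.5939 -0.4044  0.0438] [ 0.5924 -0.4027  0.0443]
scene green [182 239  10  10  68] [ 0.4749 -0.3278  0.0476] [ 0.4603 -0.3424  0.0435] [ 0.4594 -0.3416  0.0443]
```

```bash
cat >> h.py <<'E'
def go(x,y,z,jaw):  # tool down, jaw axis (tool y) at angle jaw deg from world x -> row
    o=robot.get_obs(); q=o['ee_rot']; R=Ro.from_quat([q[1],q[2],q[3],q[0]])
    a=np.radians(jaw); yy=np.array([np.cos(a),np.sin(a),0]); zz=np.array([0,0,-1.]); xx=np.cross(yy,zz)
    T=Ro.from_matrix(np.stack([xx,yy,zz],1))
    print('row',(R.inv().apply(np.array([x,y,z])-o['tool_pos'])*1000).round(1),np.degrees((R.inv()*T).as_rotvec()).round(2),'F',o['contact_force'].round(2),'t',o['clock'],'open',o['opening'])
E
python3 -c "
from h import *
go(.457,.2755,.400,85.1)"
```

```text
row [-314.2 -143.6    4.6] [ -0.03  -0.   -17.95] F [-0.79 -0.37 -0.41] t 0.25 open 0.08563487806531334
```

```bash
python3 -m pendant '[[[-45,-20,4,0,0,-3],[-90,-41,4,0,0,-6],[-135,-62,4,0,0,-9],[-180,-82,4,0,0,-12],[-225,-103,4,0,0,-15],[-270,-123,4,0,0,-18],[-314,-143.5,4,0,0,-18],[-314,-143.5,4,0,0,-18]]]' 0.3; python3 -c "
from h import *
go(.457,.2755,.330,85.1)
d=cam('wrist');save('w1',d['color'])"
```

```text
clock: 1.05
tool_pos: [0.4607, 0.2704, 0.4004]
ee_rot: [0.001, 0.047, 0.999, -0.001]
contact_force: [-1.7, 2.2, -0.3]
opening: 0.06
row [ 4.2  4.9 70.4] [-0.15  0.1  -0.44] F [-1.75  2.22 -0.33] t 1.05 open 0.06004224365461059
```

View pics/w1.png

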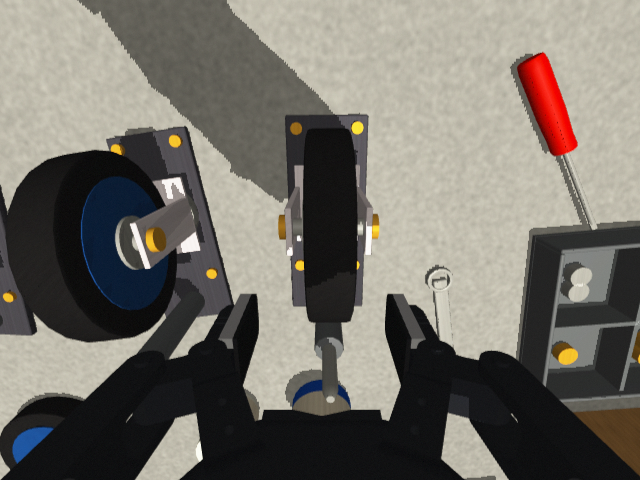

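The wheel sits between the fingers (wheel at u≈329, fingers at u≈258 and 388) and is aligned. I'll descend.

```bash
python3 -m pendant '[[[0,0,20,0,0,0],[0,0,45,0,0,0],[0,0,70,0,0,0],[0,0,75,0,0,0],[0,0,75,0,0,0],[0,0,75,0,0,0],[0,0,75,0,0,0],[0,0,75,0,0,0]]]'; python3 -c "
from h import *
go(.457,.2755,.325,85.1)
d=cam('wrist');save('w2',d['color'][180:,:])"
```

```text
clock: 1.9
tool_pos: [0.4569, 0.2758, 0.3264]
ee_rot: [0.0, 0.042, 0.999, 0.0]
contact_force: [0.0, 0.1, 1.1]
opening: 0.0599
row [-0.1 -0.3  1.4] [0.04 0.05 0.05] F [0.03 0.09 1.12] t 1.9 open 0.059883483607039656
```

View pics/w2.png

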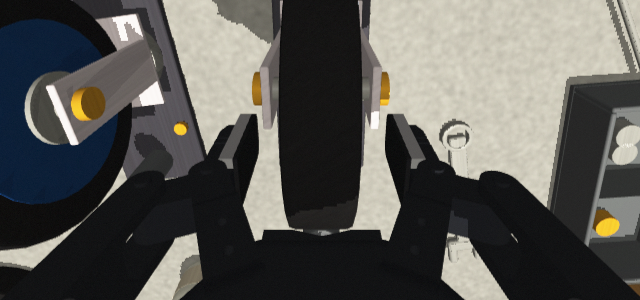

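The fingers straddle the wheel, which is centred at u≈320 with free gaps on both sides. Now I'll push to the left.

```bash
python3 -m pendant '[[[0,5,0,0,0,0],[0,8,0,0,0,0],[0,10,0,0,0,0],[0,11,0,0,0,0],[0,12,0,0,0,0],[0,12,0,0,0,0],[0,12,0,0,0,0],[0,12,0,0,0,0]]]'; python3 -m pendant '[[[0,0.3,0,0,0,0],[0,0.6,0,0,0,0],[0,1,0,0,0,0],[0,1.5,0,0,0,0],[0,1.5,0,0,0,0],[0,1.5,0,0,0,0],[0,1.5,0,0,0,0],[0,1.5,0,0,0,0]]]'
```

```text
clock: 2.75
tool_pos: [0.4579, 0.2876, 0.3257]
ee_rot: [-0.0, 0.042, 0.999, -0.0]
contact_force: [0.2, -0.8, -1.1]
opening: 0.0598
clock: 3.55
tool_pos: [0.4581, 0.2891, 0.3257]
ee_rot: [-0.0, 0.042, 0.999, -0.0]
contact_force: [-0.5, 0.8, -0.6]
opening: 0.0599
```

```bash
for i in 1 2; do python3 -m pendant '[[[0,0.3,0,0,0,0],[0,0.6,0,0,0,0],[0,1,0,0,0,0],[0,1.5,0,0,0,0],[0,1.5,0,0,0,0],[0,1.5,0,0,0,0],[0,1.5,0,0,0,0],[0,1.5,0,0,0,0]]]'; done
```

```text
clock: 4.35
tool_pos: [0.4582, 0.2902, 0.3257]
ee_rot: [-0.0, 0.042, 0.999, -0.001]
contact_force: [-1.0, -5.7, 3.6]
opening: 0.0601
clock: 5.15
tool_pos: [0.4584, 0.2912, 0.3258]
ee_rot: [-0.0, 0.043, 0.999, -0.001]
contact_force: [-0.6, -10.3, 8.5]
opening: 0.0598
```

Force climbs as soon as it touches, so the left caster is sound to the left. Now to the right.

```bash
python3 -m pendant '[[[0,-10,0,0,0,0],[0,-20,0,0,0,0],[0,-25,0,0,0,0],[0,-27,0,0,0,0],[0,-28,0,0,0,0],[0,-28.5,0,0,0,0],[0,-28.5,0,0,0,0],[0,-28.5,0,0,0,0]]]';for i in 1 2; do python3 -m pendant '[[[0,-0.3,0,0,0,0],[0,-0.6,0,0,0,0],[0,-1,0,0,0,0],[0,-1.5,0,0,0,0],[0,-1.5,0,0,0,0],[0,-1.5,0,0,0,0],[0,-1.5,0,0,0,0],[0,-1.5,0,0,0,0]]]'; done
```

```text
clock: 5.95
tool_pos: [0.4559, 0.2639, 0.3257]
ee_rot: [-0.0, 0.042, 0.999, -0.0]
contact_force: [-0.5, 0.1, -0.5]
opening: 0.0599
clock: 6.75
tool_pos: [0.4558, 0.2623, 0.3257]
ee_rot: [-0.0, 0.042, 0.999, -0.0]
contact_force: [0.5, 0.3, -0.1]
opening: 0.0597
clock: 7.55
tool_pos: [0.4557, 0.2609, 0.3258]
ee_rot: [0.0, 0.042, 0.999, 0.0]
contact_force: [0.5, 3.2, 2.8]
opening: 0.0599
```

```bash
python3 -m pendant '[[[0,-0.3,0,0,0,0],[0,-0.6,0,0,0,0],[0,-1,0,0,0,0],[0,-1.5,0,0,0,0],[0,-1.5,0,0,0,0],[0,-1.5,0,0,0,0],[0,-1.5,0,0,0,0],[0,-1.5,0,0,0,0]]]'; python3 -m pendant '[[[0,8,0,0,0,0],[0,16,0,0,0,0],[0,16,-20,0,0,0],[0,16,-50,0,0,0],[0,16,-74,0,0,0],[0,16,-74,0,0,0],[0,16,-74,0,0,0],[0,16,-74,0,0,0]]]'; python3 -c "
from h import *
go(.4575,.0998,.400,93)"
```

```text
clock: 8.35
tool_pos: [0.4555, 0.2599, 0.3259]
ee_rot: [0.0, 0.042, 0.999, 0.001]
contact_force: [0.1, 8.1, 4.7]
opening: 0.0599
clock: 9.15
tool_pos: [0.4567, 0.2753, 0.3988]
ee_rot: [-0.001, 0.042, 0.999, -0.001]
contact_force: [-0.1, -0.7, 0.2]
opening: 0.0599
row [ -15.6 -174.8   -1. ] [-0.06 -0.07 -7.84] F [-0.06 -0.65  0.16] t 9.15 open 0.0598795982593434
```

Left caster is sound in both directions. On to the middle one.

```bash
python3 -m pendant '[[[-4,-40,0,0,0,-2],[-8,-85,0,0,0,-4],[-12,-130,0,0,0,-6],[-15.5,-165,0,0,0,-7.8],[-15.5,-175,0,0,0,-7.8],[-15.5,-175,0,0,0,-7.8],[-15.5,-175,0,0,0,-7.8],[-15.5,-175,0,0,0,-7.8]]]';  python3 -c "
from h import *
go(.4575,.0998,.326,93)
d=cam('wrist');P=cloud(d);m=(P[...,2]>.176)&(P[...,2]<.195)&(abs(P[...,1]-.0998)<.03);Q=P[m];print(m.sum(),Q.mean(0),np.percentile(Q,[1,99],axis=0),np.polyfit(Q[:,0],Q[:,1],1))"
```

```text
clock: 9.95
tool_pos: [0.4575, 0.1009, 0.3995]
ee_rot: [-0.0, -0.027, 1.0, 0.0]
contact_force: [0.2, 0.1, 0.6]
opening: 0.0604
row [ 0.  -1.1 73.5] [ 0.02 -0.02  0.05] F [0.23 0.05 0.61] t 9.95 open 0.06036282479147043
6478 [0.45204616 0.09853594 0.18434952] [[0.41485362 0.08236862 0.17624405]
 [0.56110964 0.11451212 0.18917506]] [0.05042088 0.07574338]
```

```bash
python3 -m pendant '[[[0,-0.5,20,0,0,0],[0,-0.5,45,0,0,0],[0,-0.5,70,0,0,0],[0,-0.5,74,0,0,0],[0,-0.5,74,0,0,0],[0,-0.5,74,0,0,0],[0,-0.5,74,0,0,0],[0,-0.5,74,0,0,0]]]'; python3 -m pendant '[[[0,5,0,0,0,0],[0,9,0,0,0,0],[0,11,0,0,0,0],[0,12,0,0,0,0],[0,12,0,0,0,0],[0,12,0,0,0,0],[0,12,0,0,0,0],[0,12,0,0,0,0]]]';for i in 1 2; do python3 -m pendant '[[[0,0.3,0,0,0,0],[0,0.6,0,0,0,0],[0,1,0,0,0,0],[0,1.5,0,0,0,0],[0,1.5,0,0,0,0],[0,1.5,0,0,0,0],[0,1.5,0,0,0,0],[0,1.5,0,0,0,0]]]'; done
```

```text
clock: 10.8
tool_pos: [0.4576, 0.099, 0.3264]
ee_rot: [0.001, -0.026, 1.0, 0.0]
contact_force: [-0.0, -0.1, -0.4]
opening: 0.0599
clock: 11.6
tool_pos: [0.4569, 0.1109, 0.3257]
ee_rot: [-0.0, -0.026, 1.0, -0.0]
contact_force: [0.7, -0.6, -0.8]
opening: 0.0595
clock: 12.4
tool_pos: [0.4568, 0.1125, 0.3257]
ee_rot: [-0.0, -0.026, 1.0, -0.0]
contact_force: [-0.4, -0.8, 0.1]
opening: 0.0599
clock: 13.2
tool_pos: [0.4568, 0.1139, 0.3257]
ee_rot: [0.0, -0.026, 1.0, -0.0]
contact_force: [0.2, -4.8, 2.3]
opening: 0.0598
```

```bash
python3 -m pendant '[[[0,0.3,0,0,0,0],[0,0.6,0,0,0,0],[0,1,0,0,0,0],[0,1.5,0,0,0,0],[0,1.5,0,0,0,0],[0,1.5,0,0,0,0],[0,1.5,0,0,0,0],[0,1.5,0,0,0,0]]]'; python3 -m pendant '[[[0,-10,0,0,0,0],[0,-20,0,0,0,0],[0,-26,0,0,0,0],[0,-29,0,0,0,0],[0,-30,0,0,0,0],[0,-30.5,0,0,0,0],[0,-30.5,0,0,0,0],[0,-30.5,0,0,0,0]]]';  python3 -m pendant '[[[0,-0.3,0,0,0,0],[0,-0.6,0,0,0,0],[0,-1,0,0,0,0],[0,-1.5,0,0,0,0],[0,-1.5,0,0,0,0],[0,-1.5,0,0,0,0],[0,-1.5,0,0,0,0],[0,-1.5,0,0,0,0]]]'
```

```text
clock: 14.0
tool_pos: [0.4567, 0.1148, 0.3258]
ee_rot: [-0.0, -0.025, 1.0, -0.001]
contact_force: [0.7, -9.6, 7.4]
opening: 0.0598
clock: 14.8
tool_pos: [0.4582, 0.0853, 0.3257]
ee_rot: [-0.0, -0.026, 1.0, 0.0]
contact_force: [-0.5, -0.4, 0.3]
opening: 0.0596
clock: 15.6
tool_pos: [0.4583, 0.0841, 0.3259]
ee_rot: [0.0, -0.026, 1.0, 0.0]
contact_force: [-0.8, 5.8, 3.8]
opening: 0.0595
```

The middle caster is sound too. On to the right one.

```bash
python3 -m pendant '[[[0,7,0,0,0,0],[0,14.5,0,0,0,0],[0,14.5,-20,0,0,0],[0,14.5,-50,0,0,0],[0,14.5,-74,0,0,0],[0,14.5,-74,0,0,0],[0,14.5,-74,0,0,0],[0,14.5,-74,0,0,0]]]'; python3 -c "
from h import *
go(.459,-.132,.400,81.2)"
```

```text
clock: 16.4
tool_pos: [0.4575, 0.0982, 0.399]
ee_rot: [-0.001, -0.026, 1.0, -0.0]
contact_force: [-0.2, 0.2, -0.8]
opening: 0.0598
row [  10.4 -230.    -0.9] [-0.03 -0.07 11.76] F [-0.23  0.23 -0.84] t 16.4 open 0.05976120517285608
```

```bash
python3 -m pendant '[[[2,-45,0,0,0,2.5],[4,-90,0,0,0,5],[6,-135,0,0,0,7.5],[8,-180,0,0,0,10],[10.5,-225,0,0,0,11.8],[10.5,-230,0,0,0,11.8],[10.5,-230,0,0,0,11.8],[10.5,-230,0,0,0,11.8]]]';  python3 -c "
from h import *
go(.459,-.132,.326,81.2)
d=cam('wrist');P=cloud(d);m=(P[...,2]>.176)&(P[...,2]<.195)&(abs(P[...,1]+.132)<.03);Q=P[m];p=np.polyfit(Q[:,0],Q[:,1],1);print(m.sum(),Q.mean(0),p,np.polyval(p,.459))"
```

```text
clock: 17.2
tool_pos: [0.459, -0.1312, 0.3993]
ee_rot: [-0.0, 0.077, 0.997, 0.0]
contact_force: [0.1, 1.2, -0.0]
opening: 0.0599
row [-0.1 -0.8 73.3] [ 0.03 -0.05  0.03] F [ 0.09  1.19 -0.04] t 17.2 open 0.059879384093829605
6431 [ 0.45460353 -0.13410701  0.18437606] [-0.12865519 -0.07561991] -0.13467263970939464
```

```bash
python3 -m pendant '[[[0,-2.5,20,0,0,0],[0,-2.5,45,0,0,0],[0,-2.5,70,0,0,0],[0,-2.5,74,0,0,0],[0,-2.5,74,0,0,0],[0,-2.5,74,0,0,0],[0,-2.5,74,0,0,0],[0,-2.5,74,0,0,0]]]'; python3 -m pendant '[[[0,5,0,0,0,0],[0,9,0,0,0,0],[0,11,0,0,0,0],[0,12,0,0,0,0],[0,13,0,0,0,0],[0,13.5,0,0,0,0],[0,13.5,0,0,0,0],[0,13.5,0,0,0,0]]]';for i in 1 2; do python3 -m pendant '[[[0,0.3,0,0,0,0],[0,0.6,0,0,0,0],[0,1,0,0,0,0],[0,1.5,0,0,0,0],[0,1.5,0,0,0,0],[0,1.5,0,0,0,0],[0,1.5,0,0,0,0],[0,1.5,0,0,0,0]]]'; done
```

```text
clock: 18.05
tool_pos: [0.4586, -0.1347, 0.3264]
ee_rot: [0.001, 0.077, 0.997, -0.0]
contact_force: [-0.6, -0.8, -0.4]
opening: 0.0598
clock: 18.85
tool_pos: [0.4606, -0.1214, 0.3257]
ee_rot: [-0.0, 0.077, 0.997, -0.0]
contact_force: [-0.4, 0.4, -0.2]
opening: 0.0596
clock: 19.65
tool_pos: [0.4609, -0.1199, 0.3257]
ee_rot: [-0.0, 0.077, 0.997, -0.0]
contact_force: [0.5, -0.4, -0.2]
opening: 0.0599
clock: 20.45
tool_pos: [0.4611, -0.1184, 0.3257]
ee_rot: [-0.0, 0.077, 0.997, -0.0]
contact_force: [0.4, -0.6, -0.1]
opening: 0.0595
```

```bash
for i in 1 2 3; do python3 -m pendant '[[[0,0.3,0,0,0,0],[0,0.6,0,0,0,0],[0,1,0,0,0,0],[0,1.5,0,0,0,0],[0,1.5,0,0,0,0],[0,1.5,0,0,0,0],[0,1.5,0,0,0,0],[0,1.5,0,0,0,0]]]'|grep -E 'pos|force'; done
```

```text
tool_pos: [0.4613, -0.1169, 0.3257]
contact_force: [-0.0, -0.6, 0.6]
tool_pos: [0.4616, -0.1154, 0.3257]
contact_force: [0.1, -0.9, 0.1]
tool_pos: [0.4618, -0.1141, 0.3258]
contact_force: [-0.6, -5.0, 4.0]
```

This one swings freely and then meets the stop, so it's the worn caster. One more firm push left, then right.

```bash
python3 -m pendant '[[[0,0.3,0,0,0,0],[0,0.6,0,0,0,0],[0,0.8,0,0,0,0],[0,1,0,0,0,0],[0,1,0,0,0,0],[0,1,0,0,0,0],[0,1,0,0,0,0],[0,1,0,0,0,0]]]'|grep -E 'pos|force';python3 -m pendant '[[[0,-10,0,0,0,0],[0,-20,0,0,0,0],[0,-25,0,0,0,0],[0,-28,0,0,0,0],[0,-31,0,0,0,0],[0,-34,0,0,0,0],[0,-37,0,0,0,0],[0,-39,0,0,0,0]]]'|grep -E 'pos|force'; for i in 1 2; do python3 -m pendant '[[[0,-0.3,0,0,0,0],[0,-0.6,0,0,0,0],[0,-1,0,0,0,0],[0,-1.5,0,0,0,0],[0,-1.5,0,0,0,0],[0,-1.5,0,0,0,0],[0,-1.5,0,0,0,0],[0,-1.5,0,0,0,0]]]'|grep -E 'pos|force'; done
```

```text
tool_pos: [0.4619, -0.1134, 0.3258]
contact_force: [-0.7, -8.0, 4.1]
tool_pos: [0.4559, -0.1516, 0.3257]
contact_force: [0.5, 1.9, 1.3]
tool_pos: [0.4557, -0.1529, 0.3257]
contact_force: [-0.2, 0.6, 0.6]
tool_pos: [0.4555, -0.1544, 0.3258]
contact_force: [0.8, 3.5, 3.7]
```

```bash
python3 -m pendant '[[[0,-0.3,0,0,0,0],[0,-0.6,0,0,0,0],[0,-1,0,0,0,0],[0,-1.5,0,0,0,0],[0,-1.5,0,0,0,0],[0,-1.5,0,0,0,0],[0,-1.5,0,0,0,0],[0,-1.5,0,0,0,0]]]'|grep -E 'pos|force'; python3 -m pendant '[[[0,8,0,0,0,0],[0,15,0,0,0,0],[0,15,-20,0,0,0],[0,15,-50,0,0,0],[0,15,-80,0,0,0],[0,15,-80,0,0,0],[0,15,-80,0,0,0],[0,15,-80,0,0,0]]]' 0;  python3 -c "
from h import *
d=cam('wrist');save('w3',d['color']);P=cloud(d);m=(P[...,2]>.176)&(P[...,2]<.195)&(abs(P[...,1]+.14)<.04)&(P[...,0]<.53);Q=P[m];p=np.polyfit(Q[:,0],Q[:,1],1);print(m.sum(),Q.mean(0),p,np.polyval(p,.459))
m=(P[...,2]>.15)&(P[...,2]<.195)&(abs(P[...,1]+.148)<.025)&(P[...,0]>.545)&(P[...,0]<.59);Q=P[m];print(len(Q),Q.mean(0),Q[Q[:,2]>.178].mean(0),Q.max(0),Q.min(0))
go(.592,-.404,.40,81.2)"
```

```text
tool_pos: [0.4554, -0.1554, 0.3258]
contact_force: [1.7, 8.5, 5.7]
clock: 27.65
tool_pos: [0.4575, -0.141, 0.405]
ee_rot: [-0.001, 0.077, 0.997, -0.0]
contact_force: [-0.1, 0.0, -0.5]
opening: 0.0854
5876 [ 0.45117989 -0.14149942  0.18409072] [-0.12814356 -0.08368362] -0.14250151296401775
528 [ 0.56105011 -0.14975554  0.16842593] [ 0.56329356 -0.15000933  0.18048541] [ 0.56796559 -0.14422272  0.18257353] [ 0.55753378 -0.15586624  0.15008922]
row [-173.3 -239.3    4.7] [-0.   -0.08 -0.04] F [-0.13 -0.82  0.64] t 27.7 open 0.08544319027115327
```

View pics/w3.png

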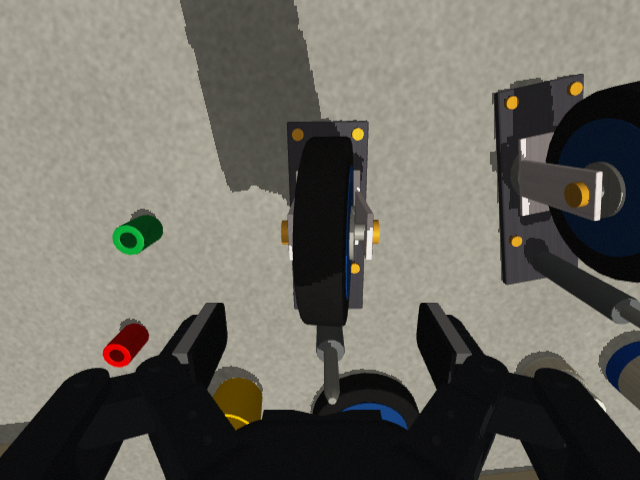

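The wheel now leans right: its rim mean moved from -0.1347 to -0.1425 in y. The red sleeve shows at (118,352) in the wrist view and the green one at (130,238). Next I'll move over the red sleeve.

```bash
python3 -m pendant '[[[-28,-39,0,0,0,0],[-56,-78,0,0,0,0],[-84,-117,0,0,0,0],[-112,-156,0,0,0,0],[-141,-195,0,0,0,0],[-168,-232,0,0,0,0],[-173,-239,4,0,0,0],[-173,-239,4,0,0,0]]]';python3 -m pendant '[[[0,0,45,0,0,0],[0,0,85,0,0,0],[0,0,85,0,0,0],[0,0,85,0,0,0],[0,0,85,0,0,0],[0,0,85,0,0,0],[0,0,85,0,0,0],[0,0,85,0,0,0]]]'; cat > sl.py <<'E'
from h import *
d=cam('wrist');P=cloud(d);h=cv2.cvtColor(d['color'],cv2.COLOR_RGB2HSV)
m=((h[...,0]<=6)|(h[...,0]>174))&(h[...,1]>150)&(h[...,2]>60)&(P[...,2]>.0415)&(P[...,2]<.052)
m=m.astype(np.uint8);k,l,s,c=cv2.connectedComponentsWithStats(m);i=1+s[1:,4].argmax();m=(l==i).astype(np.uint8)
cn=cv2.findContours(m,cv2.RETR_EXTERNAL,cv2.CHAIN_APPROX_NONE)[0];e=cv2.fitEllipse(max(cn,key=len))
print(s[i],e,plane(d,*e[0],.045),P[l==i].mean(0),P[l==i].min(0),P[l==i].max(0));q=plane(d,*e[0],.045)
go(q[0],q[1],.185,81.2);save('w4',d['color'])
E
python3 sl.py
```

```text
clock: 28.5
tool_pos: [0.5919, -0.4057, 0.3986]
ee_rot: [-0.002, 0.078, 0.997, 0.0]
contact_force: [-0.7, 0.1, -0.7]
opening: 0.0856
clock: 29.3
tool_pos: [0.5918, -0.4039, 0.3174]
ee_rot: [0.0, 0.077, 0.997, -0.0]
contact_force: [0.5, -0.2, -0.6]
opening: 0.0855
[ 296  217   44   42 1074] ((317.674072265625, 237.86048889160156), (40.89511489868164, 42.33904266357422), 92.26793670654297) [ 0.59016358 -0.40709475  0.045     ] [ 0.59000395 -0.40709614  0.04540507] [ 0.57426232 -0.42381933  0.04157443] [ 0.60719161 -0.3909628   0.04778033]
row [  1.1  -3.4 132.2] [-0.02  0.02 -0.05] F [ 0.47 -0.4  -0.46] t 29.35 open 0.08553467497981156
```

```bash
python3 -m pendant '[[[1,-2.5,40,0,0,0],[1,-2.5,80,0,0,0],[1,-2.5,115,0,0,0],[1,-2.5,130,0,0,0],[1,-2.5,130,0,0,0],[1,-2.5,130,0,0,0],[1,-2.5,130,0,0,0],[1,-2.5,130,0,0,0]]]' ; python3 -m pendant '[[[0,0,0,0,0,0],[0,0,0,0,0,0],[0,0,0,0,0,0],[0,0,0,0,0,0],[0,0,0,0,0,0],[0,0,0,0,0,0],[0,0,0,0,0,0],[0,0,0,0,0,0]]]' 1; python3 -m pendant '[[[0,0,0,0,0,0],[0,0,-20,0,0,0],[0,0,-60,0,0,0],[0,0,-110,0,0,0],[0,0,-160,0,0,0],[0,0,-200,0,0,0],[0,0,-200,0,0,0],[0,0,-200,0,0,0]]]'; python3 -c "
from h import *
d=cam('wrist');P=cloud(d);save('w5',d['color']);h=cv2.cvtColor(d['color'],cv2.COLOR_RGB2HSV)
m=((h[...,0]<=6)|(h[...,0]>174))&(h[...,1]>150)&(h[...,2]>40);o=robot.get_obs()
Q=P[m&(P[...,2]>.15)];print(o['tool_pos'],len(Q),np.percentile(Q,[2,50,98],axis=0),np.histogram(Q[:,2],12))
go(.5635,-.1485,.385,81.2)"
```

```text
clock: 30.15
tool_pos: [0.5907, -0.4064, 0.1883]
ee_rot: [0.001, 0.077, 0.997, -0.001]
contact_force: [-0.0, -0.5, 0.4]
opening: 0.0855
clock: 30.95
tool_pos: [0.5904, -0.4063, 0.1871]
ee_rot: [0.0, 0.077, 0.997, -0.0]
contact_force: [-0.8, 0.7, 5.9]
opening: 0.0326
clock: 31.75
tool_pos: [0.5902, -0.4061, 0.3885]
ee_rot: [0.001, 0.077, 0.997, -0.0]
contact_force: [0.3, 0.4, -1.1]
opening: 0.0327
[ 0.59016383 -0.40602666  0.38705743] 7465 [[ 0.57445514 -0.42101292  0.20737127]
 [ 0.5832105  -0.40594871  0.2441177 ]
 [ 0.6043073  -0.39118752  0.24778003]] (array([ 604, 1023, 1735, 4074,    0,    0,    0,    0,    0,    0,    0,
         29]), array([0.2030374 , 0.21596273, 0.22888807, 0.24181341, 0.25473875,
       0.26766409, 0.28058943, 0.29351477, 0.30644011, 0.31936545,
       0.33229079, 0.34521613, 0.35814147]))
row [ 65.9 250.4   2.1] [ 0.   -0.01 -0.04] F [-0.73 -0.46 -1.04] t 31.8 open 0.03271719908972408
```

View pics/w5.png

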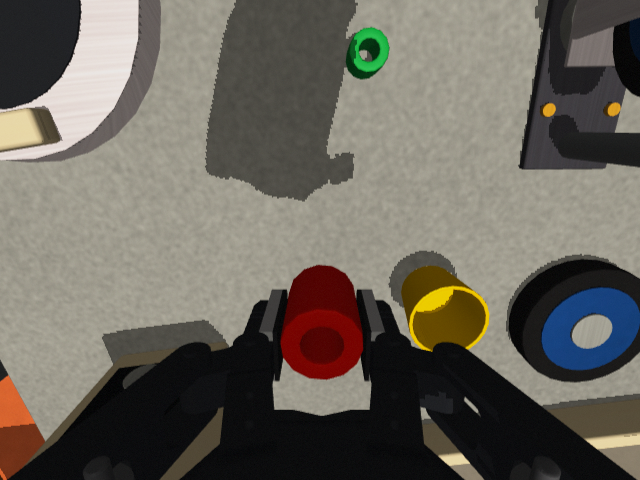

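The red sleeve is held upright and centred on the TCP axis (rim at about (321,345)). I'll carry it over the right post.

```bash
python3 -m pendant '[[[11,42,-4,0,0,0],[22,84,-4,0,0,0],[33,126,-4,0,0,0],[44,168,-4,0,0,0],[55,210,-4,0,0,0],[65,245,-4,0,0,0],[65.5,250,-4,0,0,0],[65.5,250,-4,0,0,0]]]'; python3 -c "
from h import *
d=cam('wrist');P=cloud(d);o=robot.get_obs();c=cv2.resize(d['color'][200:400,220:420],None,fx=3,fy=3);save('w6',c)
m=(P[...,2]>.10)&(P[...,2]<.19)&(abs(P[...,1]+.148)<.03)&(P[...,0]>.545)&(P[...,0]<.59);Q=P[m]
print(o['tool_pos'])
for a in np.arange(.1,.19,.01):
    q=Q[(Q[:,2]>=a)&(Q[:,2]<a+.01)]
    if len(q):print(round(a,2),len(q),q.min(0).round(4),q.max(0).round(4),q.mean(0).round(4))
d=cam('scene');save('s6',cv2.resize(d['color'][140:290,190:340],None,fx=4,fy=4))
"
```

```text
clock: 32.6
tool_pos: [0.5641, -0.1482, 0.3904]
ee_rot: [-0.001, 0.076, 0.997, 0.0]
contact_force: [-0.3, -0.5, -0.1]
opening: 0.0326
[ 0.56401617 -0.14948187  0.39033677]
0.1 92 [ 0.5516 -0.1617  0.1001] [ 0.561  -0.138   0.1099] [ 0.5543 -0.1489  0.1055]
0.11 104 [ 0.5517 -0.1616  0.1105] [ 0.5618 -0.1376  0.12  ] [ 0.5544 -0.1485  0.1153]
0.12 593 [ 0.5518 -0.1629  0.12  ] [ 0.5752 -0.1377  0.13  ] [ 0.5608 -0.1496  0.1253]
0.13 68 [ 0.5584 -0.1561  0.13  ] [ 0.5641 -0.1445  0.14  ] [ 0.5601 -0.1496  0.1354]
0.14 74 [ 0.5585 -0.1558  0.14  ] [ 0.5636 -0.1446  0.15  ] [ 0.56   -0.1497  0.1449]
0.15 96 [ 0.5585 -0.1561  0.1501] [ 0.5657 -0.1444  0.16  ] [ 0.5602 -0.1492  0.155 ]
0.16 106 [ 0.5584 -0.156   0.16  ] [ 0.5648 -0.1444  0.17  ] [ 0.5601 -0.1496  0.1652]
0.17 86 [ 0.5585 -0.1554  0.17  ] [ 0.5624 -0.1448  0.1776] [ 0.5599 -0.1497  0.1736]
```

View pics/w6.png

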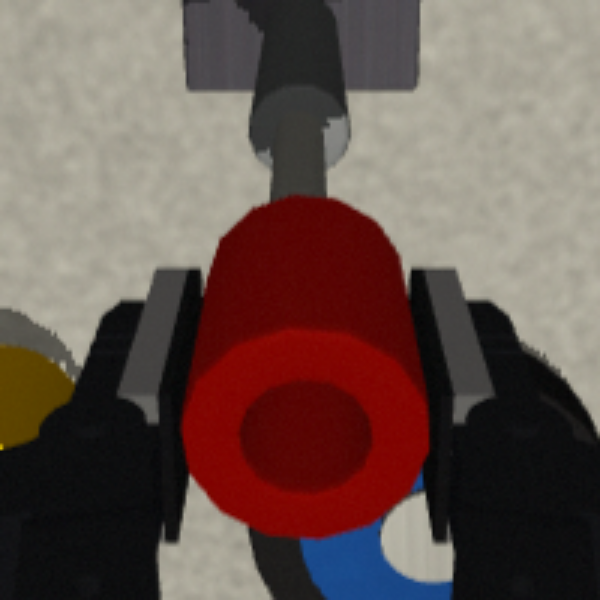

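View pics/s6.png

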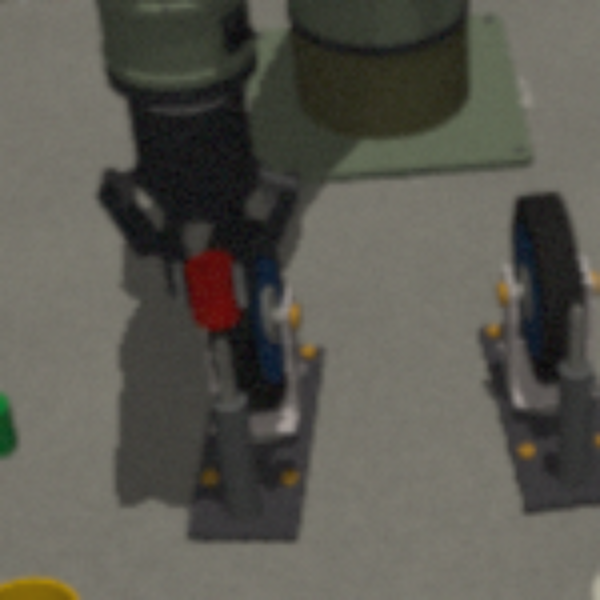

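The wrist crop shows the pin at u≈300 and the sleeve at u≈305, so they are nearly aligned. The scene crop shows the sleeve above the right pin. I'll compute the offset within the wrist frame.

```bash
python3 -c "
from h import *
d=cam('wrist');P=cloud(d);o=robot.get_obs();h=cv2.cvtColor(d['color'],cv2.COLOR_RGB2HSV)
red=((h[...,0]<=6)|(h[...,0]>174))&(h[...,1]>150)&(h[...,2]>40)&(P[...,2]>.19)&(P[...,2]<.27)
Q=P[red];print(o['tool_pos'])
for a in np.arange(.2,.26,.006):
    q=Q[(Q[:,2]>=a)&(Q[:,2]<a+.006)]
    if len(q)>5:print(round(a,3),len(q),np.percentile(q,[1,99],axis=0).round(4).tolist())
T=Q[Q[:,2]>.248];print(T.mean(0))
m=(red&(P[...,2]>.246)).astype(np.uint8);cn=max(cv2.findContours(m,cv2.RETR_EXTERNAL,cv2.CHAIN_APPROX_NONE)[0],key=len);e=cv2.fitEllipse(cn);print(e,plane(d,*e[0],.250))
"
```

```text
[ 0.56397771 -0.15033382  0.39029671]
0.2 25 [[0.5479, -0.1634, 0.2047], [0.559, -0.1354, 0.206]]
0.206 274 [[0.5477, -0.166, 0.2062], [0.5604, -0.1347, 0.2119]]
0.212 311 [[0.5477, -0.1658, 0.2121], [0.5604, -0.1347, 0.2179]]
0.218 371 [[0.5477, -0.1656, 0.2181], [0.5735, -0.1344, 0.224]]
0.224 566 [[0.5477, -0.1646, 0.2241], [0.5737, -0.1345, 0.2299]]
0.23 714 [[0.5478, -0.165, 0.23], [0.5736, -0.1346, 0.236]]
0.236 844 [[0.5477, -0.1647, 0.2361], [0.5736, -0.1345, 0.2419]]
0.242 1433 [[0.5477, -0.1662, 0.2421], [0.5787, -0.1345, 0.248]]
0.248 2912 [[0.5488, -0.166, 0.248], [0.5794, -0.1353, 0.25]]
[ 0.56343883 -0.15069423  0.24877712]
((321.4018859863281, 342.1893005371094), (72.54093933105469, 82.34992980957031), 87.49447631835938) [ 0.56189554 -0.15027624  0.25      ]
```

Sleeve (0.5646, -0.1503) and pin (0.5645, -0.150) agree to within 0.3 mm. I'll lower in stages.

```bash
python3 -m pendant '[[[0,0,8,0,0,0],[0,0,16,0,0,0],[0,0,20,0,0,0],[0,0,24,0,0,0],[0,0,28,0,0,0],[0,0,32,0,0,0],[0,0,34,0,0,0],[0,0,34,0,0,0]]]'
```

```text
clock: 33.55
tool_pos: [0.5641, -0.1491, 0.3565]
ee_rot: [-0.0, 0.077, 0.997, -0.0]
contact_force: [-0.5, 0.1, -0.6]
opening: 0.0328
```

```bash
python3 -m pendant '[[[0,0,8,0,0,0],[0,0,16,0,0,0],[0,0,24,0,0,0],[0,0,32,0,0,0],[0,0,38,0,0,0],[0,0,42,0,0,0],[0,0,43,0,0,0],[0,0,43,0,0,0]]]'; python3 -m pendant '[[[0,0,0,0,0,0],[0,0,0.5,0,0,0],[0,0,1,0,0,0],[0,0,1.5,0,0,0],[0,0,1.5,0,0,0],[0,0,1.5,0,0,0],[0,0,1.5,0,0,0],[0,0,1.5,0,0,0]]]'
```

```text
clock: 34.35
tool_pos: [0.5641, -0.1491, 0.3137]
ee_rot: [0.0, 0.077, 0.997, -0.0]
contact_force: [-0.9, -0.8, -0.2]
opening: 0.033
clock: 35.15
tool_pos: [0.5641, -0.1491, 0.3122]
ee_rot: [-0.0, 0.077, 0.997, -0.0]
contact_force: [-0.2, -0.6, -0.3]
opening: 0.0328
```

```bash
python3 -m pendant '[[[0,0,0,0,0,0],[0,0,0,0,0,0],[0,0,0,0,0,0],[0,0,0,0,0,0],[0,0,0,0,0,0],[0,0,0,0,0,0],[0,0,0,0,0,0],[0,0,0,0,0,0]]]' 0.3;python3 -m pendant '[[[0,0,-10,0,0,0],[0,0,-30,0,0,0],[0,0,-60,0,0,0],[0,0,-90,0,0,0],[40,0,-100,0,0,0],[80,0,-100,0,0,0],[80,0,-100,0,0,0],[80,0,-100,0,0,0]]]'; python3 -c "
from h import *
d=cam('wrist');save('w7',d['color']);P=cloud(d);h=cv2.cvtColor(d['color'],cv2.COLOR_RGB2HSV)
red=((h[...,0]<=6)|(h[...,0]>174))&(h[...,1]>150)&(h[...,2]>40)&(P[...,2]>.1)&(P[...,2]<.2)&(abs(P[...,1]+.15)<.05)
Q=P[red];print(len(Q),np.percentile(Q,[1,50,99],axis=0).round(4))
m=(P[...,2]>.176)&(P[...,2]<.195)&(abs(P[...,1]+.14)<.04)&(P[...,0]<.53);Q=P[m];p=np.polyfit(Q[:,0],Q[:,1],1);print(m.sum(),p,np.polyval(p,.459))"
```

```text
clock: 35.95
tool_pos: [0.5641, -0.1491, 0.3122]
ee_rot: [-0.0, 0.077, 0.997, -0.0]
contact_force: [0.6, -0.2, -0.1]
opening: 0.0598
clock: 36.75
tool_pos: [0.4848, -0.1368, 0.4133]
ee_rot: [0.001, 0.077, 0.997, -0.0]
contact_force: [0.9, -0.2, -0.3]
opening: 0.0601
2072 [[ 0.5479 -0.1652  0.1274]
 [ 0.554  -0.1476  0.1661]
 [ 0.5794 -0.1333  0.1717]]
6157 [-0.12696107 -0.08414862] -0.14242375137877628
```

View pics/w7.png

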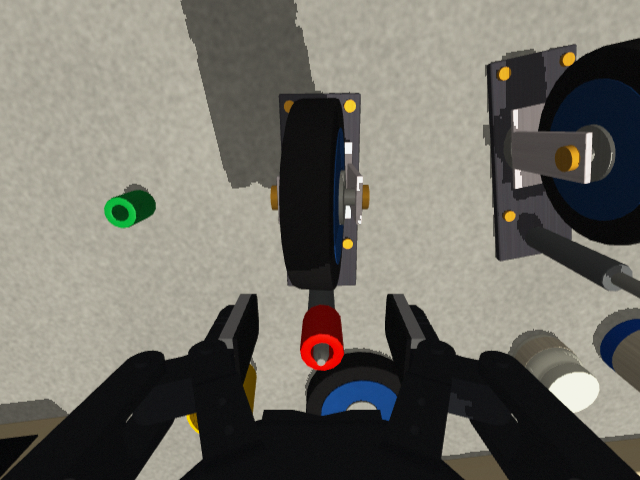

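The red sleeve is on the post with the pin showing through its bore at (322,352). Its top is at about 0.171 m against 0.170 expected. The wheel still leans right, and the gripper is clear.

```bash
python3 -c "
from h import *
print(robot.get_obs()['contact_force'],workorder.finish_job())"
```

```text
the job is handed in; nothing more can be done
[ 0.5463489  -1.04280114 -0.36421375] None
```

I found the worn caster, the one on the robot's right. Its wheel is left leaning right and the red sleeve is on its marker post. The job is handed in; no verdict is reported.

- **Feeling the wheels:** I rocked each wheel left, then right. The left and middle casters pushed back as soon as they were touched. The right one swung about 6 mm at the pads with under 1 N, then met a stop, and I pushed it to about 8 N on each side. The highest sideways force I read was about 10 N.
- **Last checks:**
  - The sleeve's top is at about 0.171 m (0.170 expected if seated), with the pin visible through the bore.
  - The rim is about 8 mm to the right by the averaged top surface, so past the 4 mm needed.
  - The gripper is clear, with only sensor noise on the force reading, and the clock was at about 37 s.
- **Disagreements:** the overhead, scene and wrist cameras differed by 1–3 mm on positions, so I aligned the sleeve and pin using the wrist camera alone.
- **Not checked:** I did not measure the green sleeve or other bystanders again. They looked undisturbed in the wrist pictures that showed them.

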